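# Lock the rotary screw organiser for the move

## Task

Lock the rotary screw organiser for the move: by its upright post, turn the carousel the shorter way round until the hole in its ear lies over the middle of the lock socket (the slotted rectangular block, not the plain round rest). Take the lock pin from its wooden holder, put it down through the ear, feel lightly for the bore that floats a few mm to either side inside the slot (the carousel follows the pin), and press the pin fully home past the stiff latch until its head sits flush on the ear, setting it with a firm push of about 15 to 18 N held for half a second (never over 25 N). Let go and leave the mug, jar, spirit level and hex key where they are.

Things in the scene. Friction and masses are not known exactly. Their poses are not given: they have to be found in the camera images.
- carousel (a joint): Turn of the grey carousel (drum 136 mm across) about its upright axis, rad, growing counter-clockwise from above. It turns endlessly without stops or detents; 6.283 more or less is the same place. It starts between 2.2 and 4.1. At 0 the ear points along the organiser's +x, at 1.571 along its +y, at 4.712 (= -1.571) along its -y. Dry friction of 0.12 N m holds it where it is left.
- axis_top (a point): Point on the carousel's axis on its flat clear cover, 56 mm above the counter. Axes: those of the organiser's fixed square foot (212 x 212 x 10 mm), z up. The lock socket stands 85 mm from the axis on the foot's +y or -y side, a plain solid round rest (28 mm across, top 40 mm above the counter) on the other. The ear passes freely above both.
- organiser: The whole screw organiser: fixed foot, carousel and ear; origin under the foot's centre, axes as for axis_top.
- post_top (a point): Centre of the top of the carousel's upright round turning post: 18 mm diameter, rising 45 mm from the cover, 48 mm from the axis on the side opposite the ear. Top 101 mm above the counter.
- ear_hole (a point): Centre of the lock hole in the carousel's ear, at the ear's top face, 56 mm above the counter, 85 mm from the axis. Hole 13 mm diameter; ear 32 mm wide, 8 mm thick.
- socket_mouth (a point): Middle of the lock socket's top, 45 mm above the counter, 3 mm under the ear: fixed grey housing 62 x 34 mm (its long x along the ear's travel = organiser's x) with a slot 29 x 13 mm. Its 4 mm roof covers a bush whose 11 mm bore lies anywhere within 8 mm of the middle along x (unmeasured) and stays put; beside the bore the pin stops on the bush, 5 mm below this point.
- pin_head (a point): Centre of the head of the upright loose lock pin (about 60 g), z up along it. Head: black cylinder 22 mm diameter, 40 mm high (underside 20 mm below this point). Under it a steel shank 10 mm diameter, 35 mm long, tip chamfered 1.2 mm. It starts in the holder, head on the block. In the bore, its last 10 mm push down a friction latch (yields at about 6 N, stays down); home, the head rests on the ear.
- pin: The lock pin as a  origin at the tip of its shank, 55 mm below pin_head.
- socket: The lock socket with its bush and latch: origin under its centre, 35 mm below socket_mouth.
- holder: Fixed dark wooden block 60 x 60 mm, 45 mm high, origin under its centre, with a 12 mm hole from above in which the pin stands at the start.
- mug: White ceramic mug, 82 mm across, 95 mm high; origin under its centre. Leave alone.
- jar: Green glass jar with closed lid, 72 mm across, 110 mm high; origin under its centre. Leave alone.
- level: Yellow aluminium spirit level on its edge, 300 mm long (its y) x 22 x 45 mm; origin under its centre. Leave alone.
- hexkey: Steel hex key lying flat, long leg about 100 mm (its y), short leg 30 mm; origin at the long leg's middle. Leave alone.

How it is judged (in metres and radians):
On the way, in this order (a step that is already met when the one before it is completed fails the run):
1. the carousel is turned so that the ear's hole lies over the middle of the lock socket (within 8 mm) (horizontal distance between ear_hole and socket_mouth below 0.008 m), for 0.2 s.
2. the pin is pressed home through the ear into the socket and set there by a firm push (more than 5 N of head on ear, besides the latch's 6 N) (z of pin_head in the frame of ear_hole below 0.022 m and horizontal distance between pin_head and ear_hole below 0.003 m and horizontal distance between pin_head and socket_mouth below 0.012 m and contact force between pin and organiser above 5 N), for 0.2 s.
At the end, for the whole second after the job is handed in: The ear's hole is over the lock socket (within 12 mm of its middle, wherever the bore was found), the pin stands upright (within 0.1 rad) through the ear's hole (within 3 mm of its centre), pushed fully into the bore so that its head is down on the ear (gap under 2 mm) (z of pin_head in the frame of ear_hole below 0.022 m and horizontal distance between pin_head and ear_hole below 0.003 m and horizontal distance between each of pin_head, ear_hole and socket_mouth below 0.012 m and angle between pin_head's own z axis and vertical below 0.1 rad); the robot touches nothing.
It fails at once if the carousel is turned the longer way round (the ear passes the organiser's +x side, joint within 0.5 rad of a whole turn) (value of joint carousel below 0.5 rad or value of joint carousel above 5.783 rad).
It fails at once if the pin is forced: more than 25 N between the pin and the carousel or the socket (contact force between pin and organiser above 25 N or contact force between pin and socket above 25 N).
It fails at once if the mug, jar, spirit level or hex key is moved by more than 15 mm (distance of any of mug, jar, level, hexkey from where it was at the start of the episode above 0.015 m).
It also fails if it takes over 72 s, if anything falls off the work surface, if the arm or the gripper's body presses on something with over 40 N, if the wrist force passes 120 N, or if a joint passes its speed limit or range.

## Robot

A 6-joint arm with a two-finger parallel gripper is mounted at the origin on the work surface. World frame = base frame: x ahead of the robot, y to its left, z up, the work surface at z = 0. Lengths are in m, angles in degrees, forces in N, time in s.
With the tool pointing down it reaches from about 0.325 to 0.775 m from the base axis. Payload 5.5 kg.
Tool frame: the origin (TCP) lies at the centre of the arm's flange, where the gripper is bolted on; the fingertips stand 182 mm ahead of it and the grasp point (between the pads) lies 163 mm ahead of it; z points along the fingers, y is the line along which they close (so a half turn about z gives the same grasp; the last joint's range is limited). The gripper opens to 88 mm and grips with 3 to 60 N. Pads are 20 mm wide; open, the fingers measure 115 mm over their backs; the gripper's body (75 mm by 178 mm) begins 61 mm behind the grasp point.
Start: joints at [-79.395, 5.22, 70.514, -0, 104.267, -3.249], TCP at [0.144, -0.583, 0.405] pointing down, gripper open.
Joint ranges: [-164.24, 164.24], [-49.07, 125.15], [9.68, 141.18], [-86.29, 266.29], [3.28, 154.24], [-151.56, 151.56]. Speed limits (degrees/s): [147.25, 147.25, 172.46, 180, 180, 180].

## Interface

Orientations are given as [roll, pitch, yaw] about the fixed x, y, z axes, in that order (R = Rz(yaw) Ry(pitch) Rx(roll)).
In Python, from station import r gives the robot as it stands. The module is installed in compiled form; this text tells all that it offers. Calls block until the motion is done:
- r.reach(position, orientation): joint-space move of the TCP to a pose.
- r.servo_line(position, rotation=None, speed=0.15): straight line of the TCP; rotation=None keeps the orientation; speed is the mean speed in m/s.
- r.move_joints(angles): joint-space move.
- r.let_go() and r.grab(squeeze=None): open the fingers fully, or close them until they stop; squeeze is the grip in N (None keeps the last).
- r.wait(seconds).
- r.inverse_kinematics(position, orientation): joint angles nearest the present ones, or None.
- r.sense(): the state.
- r.snapshot(name): name is "scene" or "top"; returns a dict with "frame" (384x512x3 uint8, red, green, blue), "fx", "fy", "cx", "cy" (pixels), "R" (3x3) and "t" (3): a world point X has camera coordinates R X + t. Camera axes: x right, y down, z forward; pixel columns grow to the right and rows downward; lengths in m; the calibration is good to about 2 mm. A picture is of the moment at which its call begins. There is no depth.
A pose or a line that the arm cannot do raises r.IKError and nothing moves.
- r.hand_in(): hands the job in; it is judged then, once.
The state is a dict: "clock": time; "joints": joint angles; "joint_vel": joint speeds; "joint_torque": joint torques, N m; "tcp_pos": TCP position; "orientation": TCP orientation; "contact_force": force on the tool from outside, world axes, zero at the start; "torque": the same for the moment, N m; "opening": finger opening in m; "gripper_force": force on a finger pad.
Only numpy, scipy, OpenCV 4.12 (cv2) and the standard library are available. Lean on these libraries where they do the work, as an engineer would, in place of code of your own. Each camera call takes 0.05 s, during which the arm holds its last target. There are 200 camera calls.

## Working session

There is one attempt and no reset: what is moved stays moved. The work goes in short steps, each a Python script; the robot and the scene stay as the last script left them, time stands still between calls to the robot, and variables do not carry over. Pictures are saved under pics/ and viewed, at most 10 in all, crops included, and the job is handed in when it is done.

```bash
mkdir -p pics; python3 - <<'E'
from station import r
import cv2,pickle
d={}
for n in("scene","top"):
    s=r.snapshot(n);d[n]=s
    cv2.imwrite(f"pics/{n}0.png",s["frame"][:,:,::-1]);print(n,s["fx"],s["fy"],s["cx"],s["cy"],s["R"],s["t"])
pickle.dump(d,open("s0.pkl","wb"))
print(r.sense())
E
```

```text
scene 433.724181785348 433.724181785348 251.22979987524408 186.7400576346166 [[ 0.68216336  0.73119919  0.00094613]
 [ 0.4760723  -0.44316299 -0.75957997]
 [-0.55498497  0.51860806 -0.65041323]] [-0.3610345  -0.20907261  1.68143155]
top 427.0082732014424 427.0082732014424 256.6551915336297 187.29600977386366 [[-0.01199197 -0.99988993  0.00873664]
 [-0.98296755  0.0101857  -0.18349673]
 [ 0.18338754 -0.01078833 -0.9829815 ]] [-0.00457648  0.55763302  1.06481762]
{'clock': 0.1, 'joints': array([-7.93926952e+01,  5.25752585e+00,  7.05753800e+01, -2.84921859e-04,
        1.04267588e+02, -3.24718483e+00]), 'joint_vel': array([-0.03297126,  0.00151985, -0.09066892,  0.07229853,  0.03555288,
        0.0316603 ]), 'joint_torque': array([ 3.16976228e-03, -4.47859383e+01, -4.07568169e+01,  7.00763706e-02,
        2.84436950e-02, -1.04880562e-04]), 'tcp_pos': array([ 0.14369465, -0.58258329,  0.403629  ]), 'orientation': array([-1.79899652e+02, -5.41652835e-03,  1.38544149e+01]), 'contact_force': array([1.27644769, 0.46131502, 0.35736224]), 'torque': array([ 0.03897113, -0.0644516 ,  0.00378027]), 'gripper_force': 0.0, 'opening': 0.08770496092436814}
```

View pics/top0.png

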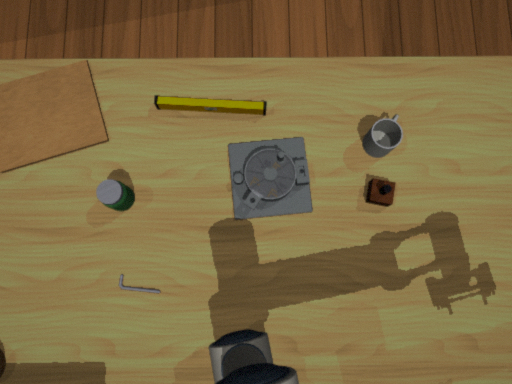

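View pics/scene0.png

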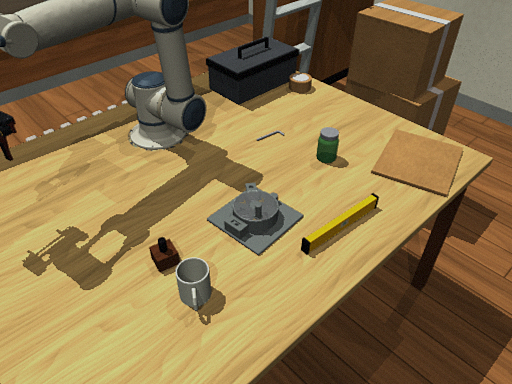

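The top view shows the organiser at about (270,177), with the round rest at (238,178), the socket at (301,172) and the ear at lower left, near (252,199). The holder and pin are at (381,190), and the mug is at (383,137). I'll zoom in on both views.

```bash
python3 - <<'E'
import cv2,pickle,numpy as np
d=pickle.load(open("s0.pkl","rb"))
t=d["top"]["frame"][:,:,::-1];s=d["scene"]["frame"][:,:,::-1]
a=cv2.resize(t[130:225,222:317],None,fx=6,fy=6,interpolation=cv2.INTER_CUBIC)
b=cv2.resize(t[165:215,355:405],None,fx=4,fy=4,interpolation=cv2.INTER_CUBIC)
c=np.zeros((570,780,3),np.uint8);c[:570,:570]=a;c[:200,575:775]=b
e=cv2.resize(s[228:278,142:192],None,fx=4,fy=4,interpolation=cv2.INTER_CUBIC);c[210:410,575:775]=e
cv2.imwrite("pics/z1.png",c)
cv2.imwrite("pics/z2.png",cv2.resize(s[175:260,200:310],None,fx=7,fy=7,interpolation=cv2.INTER_CUBIC))
E
```

```text
(no output)
```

View pics/z1.png

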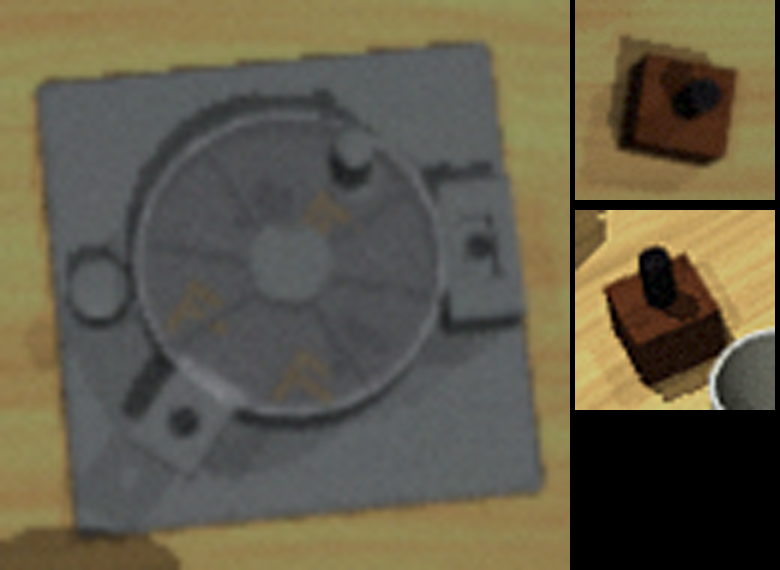

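View pics/z2.png

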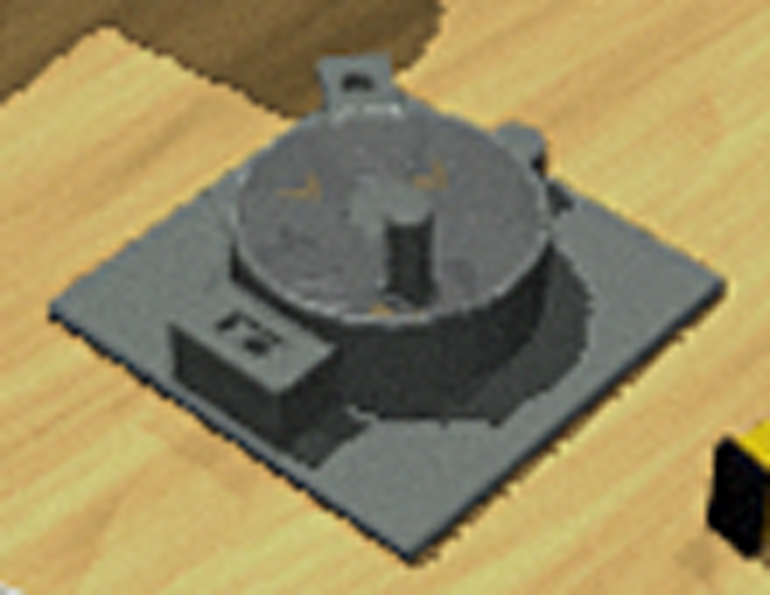

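The ear hole is at about (252.6,200.2) in the top image and the post top is near (280.7,154.6). The socket, with its slot, is at about (302,171), towards world −y. The ear sits between world −x and +y, so organiser +x ≈ world +x and the carousel must turn CCW, with the ear passing the robot's side. Next I'll turn these pixels into positions.

```bash
cat >h.py <<'E'
import numpy as np,cv2
def ray(s,u,v):
    R=np.array(s["R"]);t=np.array(s["t"])
    return -R.T@t, R.T@np.array([(u-s["cx"])/s["fx"],(v-s["cy"])/s["fy"],1])
def onz(s,u,v,z):
    c,d=ray(s,u,v); return c+d*(z-c[2])/d[2]
def cross(rays):
    A=np.zeros((3,3));b=np.zeros(3)
    for c,d in rays:
        d=d/np.linalg.norm(d);P=np.eye(3)-np.outer(d,d);A+=P;b+=P@c
    return np.linalg.solve(A,b)
def project(s,X):
    x=np.array(s["R"])@np.array(X)+s["t"];return np.array([s["cx"]+s["fx"]*x[0]/x[2],s["cy"]+s["fy"]*x[1]/x[2]])
E
python3 - <<'E'
import pickle
from h import *
np.set_printoptions(precision=4,suppress=True)
d=pickle.load(open("s0.pkl","rb"));T,S=d["top"],d["scene"]
t=lambda x,y,z:onz(T,222+(x+.5)/6-.5,130+(y+.5)/6-.5,z)
q=lambda x,y,z:onz(S,200+(x+.5)/7-.5,175+(y+.5)/7-.5,z)
foot=np.array([t(40,85,.01),t(490,42,.01),t(542,490,.01),t(80,530,.01)])
print("foot sides",[np.linalg.norm(foot[i]-foot[i-1]) for i in range(4)],"c",foot.mean(0))
v=(foot[0]-foot[3]+foot[1]-foot[2]);w=(foot[0]-foot[1]+foot[3]-foot[2]);print("yaw",np.degrees([np.arctan2(v[1],v[0]),np.arctan2(-w[0],w[1])]))
print("footS",np.mean([q(50,310,.01),q(722,288,.01),q(410,560,.01)][:2],axis=0), "axisS",q(392,215,.056))
print("axis",t(287,262,.056),"ear",t(184,422,.056),q(357,82,.056),"post",t(353,148,.101),q(410,210,.101))
print("socket",t(480,248,.045),q(250,335,.045))
# pin head black masks
for n,s,box in(("top",T,(375,175,400,200)),("scene",S,(152,232,175,260))):
    x0,y0,x1,y1=box;f=s["frame"][y0:y1,x0:x1].astype(int)
    m=((f.max(2)-f.min(2)<16)&(f.max(2)<50)).astype(np.uint8)
    k,l,st,ce=cv2.connectedComponentsWithStats(m);i=1+np.argmax(st[1:,4]);print(n,st[i],ce[i]+[x0,y0])
    s["p"]=ce[i]+[x0,y0]
print("pin",cross([ray(T,*T["p"]),ray(S,*S["p"])]),onz(T,*T["p"],.07),onz(S,*S["p"],.065))
X=np.array(cross([ray(T,*T["p"]),ray(S,*S["p"])]))
for n in("level","mug"):pass
print("mug~",onz(T,386,135,.095),onz(T,377,150,0),"levelends",onz(T,157,102,.045),onz(T,265,107,.045),"jar",onz(T,112,190,.11))
E
```

```text
foot sides [np.float64(0.20681952669551226), np.float64(0.20905639851482305), np.float64(0.20967422770551283), np.float64(0.2075732874716235)] c [ 0.5942 -0.0469  0.01  ]
yaw [4.753  4.7365]
footS [ 0.6012 -0.0519  0.01  ] axisS [ 0.5995 -0.048   0.056 ]
axis [ 0.5938 -0.0447  0.056 ] ear [0.5236 0.001  0.056 ] [0.5258 0.0003 0.056 ] post [ 0.6329 -0.0715  0.101 ] [ 0.6371 -0.074   0.101 ]
socket [ 0.6017 -0.1306  0.045 ] [ 0.6037 -0.1322  0.045 ]
top [ 4 10 12  9 81] [384.8889 188.9877]
scene [  6   6  10  15 105] [162.1143 244.8476]
pin [ 0.5475 -0.3428  0.0636] [ 0.5463 -0.3409  0.07  ] [ 0.5488 -0.3433  0.065 ]
mug~ [ 0.6831 -0.3453  0.095 ] [ 0.6695 -0.3484  0.    ] levelends [0.7981 0.258  0.045 ] [ 0.7812 -0.0363  0.045 ] jar [0.5436 0.3465 0.11  ]
```

All the measurements agree. The axis is at (0.595,−0.0465) with yaw 4.75°, and the ear is at radius 84.7 mm, so the joint is about 2.47. The socket is near (0.6025,−0.1315). Now I'll grip the post and turn it CCW by about 128.6°.

```bash
cat >>h.py <<'E'
AX=np.array([.595,-.0465]);YAW=4.75
def arc(th,z): a=np.radians(th);return [AX[0]+.048*np.cos(a),AX[1]+.048*np.sin(a),z],[180,0,th]
E
python3 - <<'E'
from station import r
from h import *
import pickle
np.set_printoptions(precision=3,suppress=True)
t0=-33.9;t1=94.75
p,o=arc(t0,.33);r.reach(p,o)
p,o=arc(t0,.245);r.servo_line(p,speed=.1)
f0=r.sense()["contact_force"];r.grab(25);s=r.sense();print(s["clock"],s["opening"],s["gripper_force"],s["contact_force"]-f0)
if abs(s["opening"]-.018)<.004:
    for th in np.linspace(t0,t1,14)[1:]:
        p,o=arc(th,.245);r.servo_line(p,o,speed=.03);s=r.sense()
        f=s["contact_force"]-f0
        print(round(th,1),s["opening"],f,s["joints"][5])
        if np.linalg.norm(f)>35:print("STOP");break
    s=r.sense();print(s["clock"],s["tcp_pos"],s["orientation"])
E
```

```text
4.7 0.017753379994588404 24.99983310699463 [ 2.353  0.8   -0.212]
-24.0 0.017282684305449058 [ 4.63   1.449 -2.041] 105.17255432360174
-14.1 0.01755281776217764 [ 6.224  1.565 -2.777] 96.05065766488151
-4.2 0.017627616886905294 [ 6.088  2.153 -2.776] 86.89224318629685
5.7 0.017697963879442696 [ 7.046  2.322 -3.357] 77.72330933548614
15.6 0.017740374154673562 [ 8.029  1.967 -3.949] 68.52816016955944
25.5 0.017934815083787553 [ 6.903  4.002 -3.591] 59.29329221135032
35.4 0.01777924550061442 [ 8.374  3.589 -4.099] 49.99859101025766
45.3 0.01768187062724301 [ 7.572  5.009 -3.268] 40.6335636720265
55.2 0.017530899431587445 [ 6.252  4.95  -3.823] 31.178144759436933
65.1 0.01767901781635756 [ 6.092  5.862 -3.31 ] 21.62894172146082
75.0 0.01710211258255826 [ 4.718  6.261 -2.385] 11.94834650618434
84.9 0.017227270938020983 [ 3.401  5.915 -3.415] 2.144734079130866
94.8 0.017471150589400186 [ 3.304  5.958 -2.394] -7.786168052212685
10.225 [0.591 0.002 0.245] [179.973  -0.108  94.657]
```

The turn went smoothly with low forces. I'll release, move over to the pin, and check both views.

```bash
python3 - <<'E'
from station import r
from h import *
r.let_go();p=r.sense()["tcp_pos"];r.servo_line([p[0],p[1],.33],speed=.15)
r.reach([.5475,-.342,.33],[180,0,90])
T=r.snapshot("top");S=r.snapshot("scene")
import pickle;pickle.dump((T,S),open("s1.pkl","wb"));print(r.sense()["clock"],r.sense()["joints"])
a=cv2.resize(T["frame"][135:220,222:317,::-1],None,fx=6,fy=6,interpolation=cv2.INTER_CUBIC)
cv2.imwrite("pics/t1.png",a)
cv2.imwrite("pics/q1.png",cv2.resize(S["frame"][175:260,200:310,::-1],None,fx=7,fy=7,interpolation=cv2.INTER_CUBIC))
E
```

```text
13.5 [-3.48754902e+01  1.21040230e+01  7.04854523e+01  2.01932184e-02
  9.74048462e+01 -3.49944786e+01]
```

View pics/t1.png

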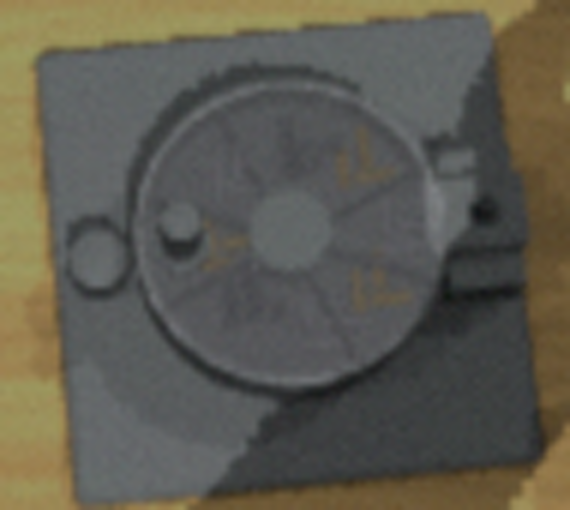

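View pics/q1.png

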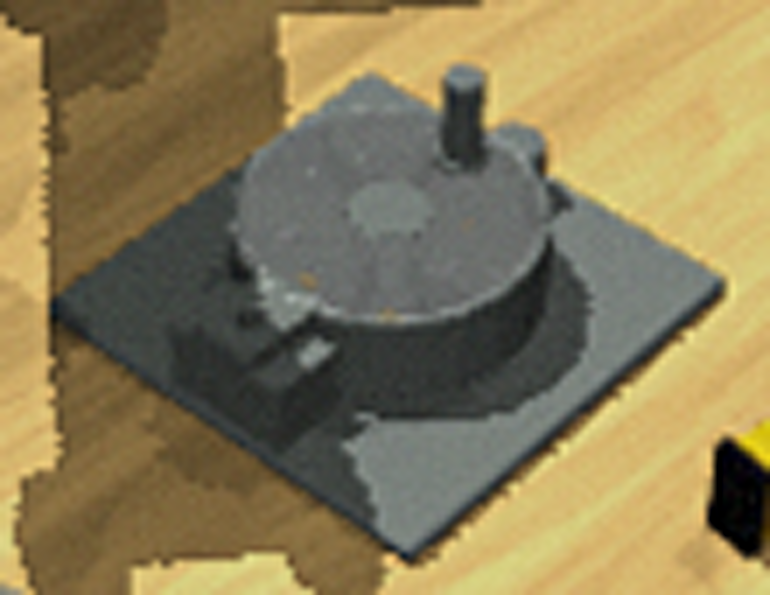

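The ear now lies over the socket. Its hole is at crop (484,210) in the top view and (247,318) in the scene view. I'll compute its position and take the pin.

```bash
python3 - <<'E'
from station import r
from h import *
import pickle
np.set_printoptions(precision=4,suppress=True)
T,S=pickle.load(open("s1.pkl","rb"))
a=onz(T,222+484.5/6-.5,135+210.5/6-.5,.056);b=onz(S,200+247.5/7-.5,175+318.5/7-.5,.056)
print("hole",a,b,"post",onz(T,222+183.5/6-.5,135+221/6-.5,.101),onz(S,200+464/7-.5,175+77/7-.5,.101))
r.servo_line([.5475,-.342,.233],speed=.12)
f0=r.sense()["contact_force"];r.grab(10);s=r.sense();print(s["opening"],s["contact_force"]-f0)
E
```

```text
hole [ 0.6028 -0.1311  0.056 ] [ 0.6039 -0.1337  0.056 ] post [0.5893 0.0007 0.101 ] [ 0.5925 -0.0001  0.101 ]
0.021550118241030633 [ 0.1804 -0.9306  0.8506]
```

```bash
cat >>h.py <<'E'
def lower(r,x,y,z0,z1,f0,step=.001,lim=3,speed=.02):
    """step down until force up along z exceeds lim; returns z commanded, force"""
    z=z0;f=r.sense()["contact_force"]-f0
    while z>z1+1e-6:
        z=max(z-step,z1);r.servo_line([x,y,z],speed=speed);f=r.sense()["contact_force"]-f0
        if f[2]>lim or np.linalg.norm(f[:2])>8:break
    return z,f
E
python3 - <<'E'
from station import r
from h import *
np.set_printoptions(precision=4,suppress=True)
r.grab(45);print(r.sense()["opening"])
r.servo_line([.5475,-.342,.32],speed=.15)
x,y=.603,-.131
r.servo_line([x,y,.32],[180,0,94.75],speed=.15)
r.servo_line([x,y,.283],speed=.1);r.wait(.3)
f0=r.sense()["contact_force"]
T=r.snapshot("top");S=r.snapshot("scene");s=r.sense();print(s["clock"],s["tcp_pos"],s["opening"])
f0=(f0+s["contact_force"])/2;np.save("f0.npy",f0)
z,f=lower(r,x,y,.283,.274,f0);s=r.sense();print(z,f,s["tcp_pos"],s["clock"])
a=cv2.resize(S["frame"][185:245,205:265,::-1],None,fx=9,fy=9,interpolation=cv2.INTER_CUBIC)
cv2.imwrite("pics/q2.png",a)
E
```

```text
0.02131697597416236
18.9583 [ 0.6031 -0.131   0.2835] 0.02151437160450966
0.274 [ 0.1075 -0.5902 -0.9   ] [ 0.603  -0.131   0.2739] 21.2083
```

View pics/q2.png

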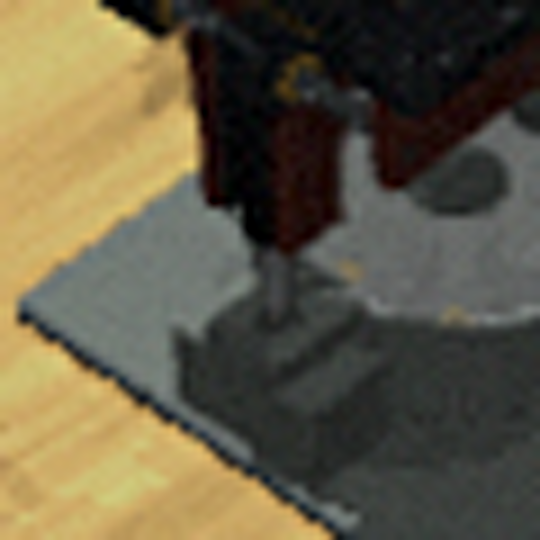

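The pin is held and lined up with the hole, and it entered the ear without contact. I'll keep feeling downward towards the bush, where contact is expected at TCP z≈0.263.

```bash
python3 - <<'E'
from station import r
from h import *
np.set_printoptions(precision=4,suppress=True)
f0=np.load("f0.npy")
z,f=lower(r,.603,-.131,.274,.258,f0,lim=2.5);s=r.sense();print(z,f,s["tcp_pos"],s["clock"])
E
```

```text
0.26 [ 4.0095 -0.0307  2.6302] [ 0.6034 -0.1309  0.2607] 24.7083
```

Light contact at 0.2607 with +4 N in x suggests the chamfer is riding the bore edge and the bore lies towards +x. I'll feel that way.

```bash
python3 - <<'E'
from station import r
from h import *
np.set_printoptions(precision=4,suppress=True)
f0=np.load("f0.npy");u=np.array([np.cos(np.radians(YAW)),np.sin(np.radians(YAW))])
z=.2605
for k in range(1,9):
    x,y=np.array([.603,-.131])+u*.0007*k
    r.servo_line([x,y,z],speed=.02);s=r.sense();f=s["contact_force"]-f0
    print(k,f,s["tcp_pos"],s["clock"])
    if f[2]<1:
        z-=.001
        r.servo_line([x,y,z],speed=.02);f=r.sense()["contact_force"]-f0;print("  down",z,f)
        if z<.2575 :break
    if f[2]>6:z+=.0005
E
```

```text
1 [4.3483 0.4031 2.5945] [ 0.6039 -0.1309  0.2605] 24.9583
2 [3.7712 1.3014 2.0749] [ 0.6044 -0.1309  0.2602] 25.2083
3 [ 0.806  -0.3931  0.6524] [ 0.6048 -0.1308  0.26  ] 25.4583
  down 0.2595 [ 1.273   0.3576 -0.9344]
4 [-0.3121 -0.6986 -0.1869] [ 0.6056 -0.1309  0.2591] 25.9583
  down 0.2585 [-1.1635 -0.3916 -0.8259]
5 [-2.6003  0.0892 -0.4347] [ 0.6063 -0.1307  0.2582] 26.4583
  down 0.2575 [-2.7736 -0.2305  0.2254]
6 [-5.8779  0.3049  1.0216] [ 0.6068 -0.1307  0.2574] 26.9583
7 [-7.7164 -0.1658  2.158 ] [ 0.6072 -0.1307  0.2573] 27.2083
8 [-9.1219 -0.3713  3.6454] [ 0.6076 -0.1307  0.2573] 27.4583
```

It dropped into the bore, centred near x≈0.6057 where fx≈0. I'll centre there and press down.

```bash
python3 - <<'E'
from station import r
from h import *
np.set_printoptions(precision=4,suppress=True)
f0=np.load("f0.npy");u=np.array([np.cos(np.radians(YAW)),np.sin(np.radians(YAW))])
x,y=np.array([.603,-.131])+u*.0028
r.servo_line([x,y,.2575],speed=.02);r.wait(.2);print(r.sense()["contact_force"]-f0)
z=.2575
while z>.236:
    z-=.001 if z>.247 else .0005
    r.servo_line([x,y,z],speed=.02);s=r.sense();f=s["contact_force"]-f0
    print(round(z,4),f,s["tcp_pos"])
    if f[2]>13.5 or np.linalg.norm(f[:2])>10:break
print(s["clock"],s["opening"])
E
```

```text
[-1.8554  0.0528  0.0026]
0.2565 [-0.5962  0.1229 -0.6345] [ 0.6059 -0.1307  0.2564]
0.2555 [-0.7656 -1.0848  0.1127] [ 0.6059 -0.1307  0.2554]
0.2545 [-0.4131 -0.3323  0.1196] [ 0.6058 -0.1308  0.2544]
0.2535 [-0.4761 -0.4691  2.5162] [ 0.6058 -0.1308  0.2538]
0.2525 [-1.5737 -0.0788  5.7107] [ 0.6058 -0.1308  0.2533]
0.2515 [-1.3866  0.8409  5.9839] [ 0.6058 -0.1308  0.2523]
0.2505 [-1.8967  0.6231  5.8518] [ 0.6058 -0.1308  0.2514]
0.2495 [-2.0313  0.5818  5.8665] [ 0.6058 -0.1308  0.2503]
0.2485 [-2.6164  0.5701  6.6501] [ 0.6058 -0.1308  0.2493]
0.2475 [-1.3423  0.0747  6.1137] [ 0.6058 -0.1308  0.2484]
0.2465 [-2.075   1.1357  6.9836] [ 0.6058 -0.1308  0.2474]
0.246 [-1.4845  0.7812  5.8657] [ 0.6058 -0.1308  0.247 ]
0.2455 [-2.513   0.745   6.8376] [ 0.6058 -0.1308  0.2465]
0.245 [-2.9511 -0.0521  6.0816] [ 0.6058 -0.1308  0.246 ]
0.2445 [-2.705   0.2244  6.125 ] [ 0.6058 -0.1308  0.2455]
0.244 [-2.4393  1.4681  6.2552] [ 0.6058 -0.1308  0.245 ]
0.2435 [-2.9074  0.4912  5.9554] [ 0.6058 -0.1308  0.2445]
0.243 [-1.9578 -0.1636  6.9977] [ 0.6058 -0.1308  0.244 ]
0.2425 [-3.5371  0.4772  8.6916] [ 0.6058 -0.1307  0.2439]
0.242 [-4.6657  1.0767  9.3842] [ 0.6058 -0.1308  0.2439]
0.2415 [-5.4686  1.4362 12.2824] [ 0.6058 -0.1307  0.2439]
0.241 [-6.3239  1.1061 14.5808] [ 0.6058 -0.1307  0.2439]
33.45 0.021545390849055227
```

The latch held at about 6 N and the head seated at 0.2439. Next come the firm set, then the release.

```bash
python3 - <<'E'
from station import r
from h import *
np.set_printoptions(precision=4,suppress=True)
f0=np.load("f0.npy");p=np.array([.603,-.131])+np.array([np.cos(np.radians(YAW)),np.sin(np.radians(YAW))])*.0028
z=.241
for _ in range(6):
    f=np.mean([(r.wait(.03),r.sense()["contact_force"][2]-f0[2])[1] for _ in range(4)]);print(z,f)
    if f>16:break
    z-=.0003;r.servo_line([*p,z],speed=.02)
r.wait(.7);print(r.sense()["contact_force"]-f0,r.sense()["tcp_pos"])
r.servo_line([*p,.2435],speed=.02);r.wait(.2)
r.let_go();r.servo_line([*p,.33],speed=.1)
r.reach([.4,-.35,.36],[180,0,90]);r.wait(.3)
T=r.snapshot("top");S=r.snapshot("scene");print(r.sense()["clock"])
import pickle;pickle.dump((T,S),open("s2.pkl","wb"))
c=np.zeros((480,790,3),np.uint8)
c[:480,:390]=cv2.resize(T["frame"][130:210,255:320,::-1],(390,480),interpolation=cv2.INTER_CUBIC)
c[:480,400:790]=cv2.resize(S["frame"][185:265,205:270,::-1],(390,480),interpolation=cv2.INTER_CUBIC)
cv2.imwrite("pics/e.png",c)
E
```

```text
0.241 14.370832445393109
0.2407 15.127056075927303
0.2404 16.378128245845037
[-6.7749  1.125  16.6709] [ 0.6057 -0.1307  0.2438]
39.2417
```

View pics/e.png

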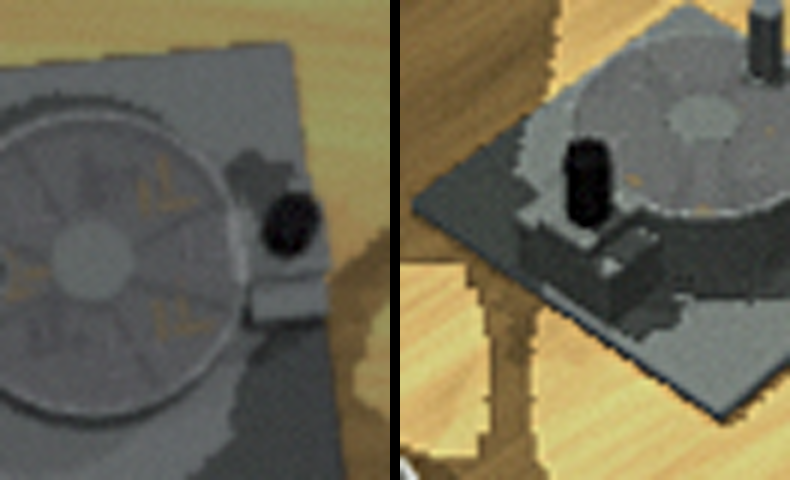

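The pin stands upright with its head flush on the ear over the socket, at about (290,223) in the left view and (588,183) in the right. The gripper is clear, so I'll hand in.

```bash
python3 -c "
from station import r
print(r.hand_in())"
```

```text
the job is handed in; nothing more can be done
None
```

The carousel was turned the shorter way to the lock socket, and the pin was pressed home past the latch, set with about 16.5 N and released; the job was handed in at about 39 s, with no verdict returned.

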